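# Raise the table easel's carrier by one rung

### The arm

A 6-joint arm with a two-finger parallel gripper is mounted at the origin on the work surface. World frame = base frame: x ahead of the robot, y to its left, z up, the work surface at z = 0. Lengths are in m, angles in rad, forces in N, time in s.
With the tool pointing down it reaches from about 0.275 to 0.875 m from the base axis. Payload 12.5 kg.
Tool frame: the origin (TCP) lies midway between the tips of the shut fingers; the grasp point (between the pads) lies 19 mm behind it; z points along the fingers, y is the line along which they close (so a half turn about z gives the same grasp; the last joint's range is limited). The gripper opens to 85 mm and grips with 20 to 120 N. Pads are 22 mm wide; open, the fingers measure 114 mm over their backs; the gripper's body (76 mm by 85 mm) begins 54 mm behind the grasp point. The pads swing forward as they close: fully open they stand 13 mm farther back than shut.
Start: joints at [1.12, 0.351, 1.652, -0, 1.139, -0.085], TCP at [0.197, 0.514, 0.231] pointing down, gripper open.
Joint ranges: [-2.75, 2.75], [-0.79, 2.1], [0.01, 2.65], [-1.57, 4.71], [0.07, 3.14], [-2.87, 2.87]. Speed limits (rad/s): [2.22, 2.22, 2.79, 3.14, 3.14, 3.14].

### API

Orientations are given as a unit quaternion [w, x, y, z].
In Python, from workcell import get_obs, grab_frame, finish_job gives the robot as it stands.
- The arm moves only by the tool step_arm, never from a script. Its argument "motion" is a list of rows, each an object with "delta_pos": the shift along the tool's x, y, z in m, a list of three; "rotation": the turn, a rotation vector about the tool's x, y, z in rad, a list of three; "grip": the opening, from 0 (shut) to 1 (fully open). A call has 1 to 12 rows; each row shifts and turns the commanded pose from where the row before left it, along the tool's axes as they then stand; what a row does not reach is not made up. A row lasts 1/12 s, in which the tool goes at most 41.7 mm and 7.16 degrees, less where a joint would pass 70% of its speed; a pose out of reach is approached as far as the arm can. A call with a gripper value outside its range is refused whole. The fingers move at their own pace and stop on an object; the grip force is fixed at half the most. Time passes only in rows, so rows that do not move let the fingers close. It gives the time, the measured TCP pose, the force, the opening and the grip force at its end, in the units of the state.
- get_obs(): the state, without advancing time (a new reading comes with each control period).
- grab_frame(name): name is "scene" or "side" or "wrist"; returns a dict with "pixels" (420x560x3 uint8, red, green, blue), "fx", "fy", "cx", "cy" (pixels), "k1" (the pictures are not rectified: a ray, as slopes to the right and down, at radius r is drawn at 1 + k1 r^2 times it, then the intrinsics apply), "T" (4x4, takes a point from camera to world coordinates); the wrist camera has in their place "T_tool_cam" (4x4, takes a point from camera to tool coordinates, whose origin is the TCP and whose axes are the flange's). Camera axes: x right, y down, z forward; pixel columns grow to the right and rows downward; lengths in m; the calibration is good to about 2 mm. A picture is of the moment at which its call begins: read the wrist's pose just before it. There is no depth.
- finish_job(): hands the job in; it is judged then, once.
The state is a dict: "clock": time; "q": joint angles; "qvel": joint speeds; "joint_torque": joint torques, N m; "ee_pos": TCP position; "tcp_rot": TCP orientation; "ft_force": force on the tool from outside, world axes, zero at the start; "wrist_torque": the same for the moment, N m; "gripper_width": finger opening in m; "grasp_force": force on a finger pad.
Only numpy, scipy, OpenCV 4.12 (cv2) and the standard library are available. Lean on these libraries where they do the work, as an engineer would, in place of code of your own. Each camera call takes 0.05 s, during which the arm holds its last target. There are 200 camera calls.

### The job

Raise the sliding carrier of the table easel by one rung: lift it until its red gravity pawl has passed the black middle rung and swung back, then lower it and press it gently down until the pawl really bears on that rung, and let go. Do not force it down hard on the rung, do not go on to the top rung, and leave the painting things around it where they are.

Things in the scene. Friction and masses are not known exactly. Their poses are not given: they have to be found in the camera images.
- easel: Aluminium table easel fixed to the table: two uprights on 170 mm feet, 190 mm apart along its y and 204 mm high, joined by three level rungs (12 mm round bars along its y, at its x = 0). Origin on the table under the rungs' middle; x points to the side where the carrier and the pawl's red tail are, z up. Lowest and top rung: bare steel, axes 50 and 170 mm above the table.
- mid_nominal (a point): Fixed mark at the NOMINAL middle of the middle rung's axis, 110 mm above the table. The real rung (12 mm, black, rubber-mounted) is set by hand in slots up to 11 mm higher or lower, differently every time and not measured: the seat must be felt for. Loaded, it gives 1 mm for each 8 N.
- carrier (a joint): Height of the sliding carrier (m), 0 with its pawl on the lowest rung, growing straight up, travel to 0.125. Starts a little above 0. On the middle rung it reads 0.060 give or take 0.011, on the top rung 0.120. Tight guides drag about 9 N either way and it weighs 3.5 to 6.5 N: it stays where it is left, takes 12 to 17 N to lift and 2 to 6 N of push to slide down.
- grip (a point): Centre of the wooden grip bar, the carrier's highest part, above the uprights: level, along the easel's y, 160 mm long, 20 mm thick (along the easel's x), 30 mm high; 245 mm above the table at carrier height 0. Free space all round the middle 100 mm of the bar and for 80 mm below it; its top may be pressed. Opening fingers may drag the bar up a hair off its seat.
- pawl: Red gravity pawl of the carrier, 56 mm along the easel's x, 22 mm wide. Origin on its pivot, 16 mm on the easel's +x side of the rungs and 185 mm straight below the grip bar's centre; z axis up when level. Its heavy tail (+x) keeps the nose level; a rung met from below swings the nose down and aside, then it falls back level by itself. Upward it cannot swing past level.
- nose (a point): Tip of the pawl's nose (24 mm from the pivot, 8 mm thick), over the rungs. The level nose stands on a rung. Rising, it swings back only when the carrier is 17 to 21 mm above its seat on that rung (at 0.096 always past the middle rung; from about 0.100 it meets the top rung, harmless up to 0.115). Do not load it with more than 20 N; at the end it must bear on the rung with 2 N or more.
- stencil: Loose plywood stencil board with a window, 120 x 160 x 6 mm, lying on the table; origin at the centre of its underside. Leave it alone.
- paint_jar: Loose closed orange paint jar, 52 mm wide, 70 mm high; origin under its centre. Leave it alone.
- water_glass: Loose empty glass, 64 mm wide, 85 mm high; origin under its centre. Leave it alone.
- brush: Loose brush with a red handle lying on the table. Leave it alone.

How it is judged:
By the outcome, as a careful person would: the job done as asked, in the order asked, and still so for the second after the job is handed in, with the robot touching nothing.
It also fails if it takes over 48 s, if anything falls off the work surface, if the arm or the gripper's body presses on something with over 40 N, if the wrist force passes 120 N, or if a joint passes its speed limit or range.

## Working session

There is one attempt and no reset: what is moved stays moved. The work goes in short steps, Python scripts to look and compute and a tool call to move; the robot and the scene stay as the last step left them, time stands still between calls to the robot, and variables do not carry over. Pictures are saved under pics/ and viewed, at most 10 in all, crops included, and the job is handed in when it is done.

Besides the shell and the picture viewer there is one more tool, called after "Request:" as name(argument=value, ...) on one line, values as JSON. step_arm: Moves the arm, as the interface text tells. Its arguments: {"type":"object","properties":{"motion":{"type":"array"}},"required":["motion"]}

```bash
mkdir -p pics; cat > h.py <<'E'
import numpy as np, cv2
from workcell import get_obs, grab_frame, finish_job
def save(f,name): cv2.imwrite(f'pics/{name}.png',f['pixels'][:,:,::-1])
def K(f): return np.array([[f['fx'],0,f['cx']],[0,f['fy'],f['cy']],[0,0,1.]]), np.array([f['k1'],0,0,0,0.])
def ray(f,uv,T=None):
    T=np.array(f['T']) if T is None else T
    k,d=K(f); p=cv2.undistortPoints(np.array([[uv]],float),k,d)[0,0]
    return T[:3,3], T[:3,:3]@np.array([p[0],p[1],1.])
def at_z(f,uv,z,T=None):
    o,d=ray(f,uv,T); return o+d*(z-o[2])/d[2]
def proj(f,P,T=None):
    T=np.array(f['T']) if T is None else T
    k,d=K(f); Ti=np.linalg.inv(T); return cv2.projectPoints(np.atleast_2d(P).astype(float),cv2.Rodrigues(Ti[:3,:3])[0],Ti[:3,3],k,d)[0][:,0]
def tri(fs,uvs):
    A=np.zeros((3,3));b=np.zeros(3)
    for f,uv in zip(fs,uvs):
        o,d=ray(f,uv); d/=np.linalg.norm(d); M=np.eye(3)-np.outer(d,d); A+=M;b+=M@o
    return np.linalg.solve(A,b)
E
python3 - <<'E'
from h import *
import pickle
o=get_obs(); print({k:np.round(v,3).tolist() for k,v in o.items()})
F={}
for n in('scene','side'):
    F[n]=grab_frame(n); save(F[n],n)
    print(n,np.round(F[n]['T'],3).tolist(),F[n]['fx'],F[n]['k1'])
pickle.dump(F,open('F.pkl','wb'))
E
```

```text
{'clock': 0.0, 'q': [1.12, 0.351, 1.652, -0.0, 1.139, -0.085], 'qvel': [0.0, 0.0, -0.001, -0.001, -0.0, 0.001], 'joint_torque': [-0.0, -50.61, -29.142, -0.0, 0.004, 0.0], 'ee_pos': [0.197, 0.513, 0.231], 'tcp_rot': [-0.0, 0.182, 0.983, -0.001], 'ft_force': [0.905, 0.003, -0.158], 'wrist_torque': [-0.065, -0.01, 0.011], 'grasp_force': 0.0, 'gripper_width': 0.085}
scene [[0.428, 0.569, -0.702, 1.312], [0.904, -0.269, 0.332, -0.326], [-0.0, -0.777, -0.629, 0.834], [0.0, 0.0, 0.0, 1.0]] 506.19239454445403 0.04384643071129256
side [[-0.922, -0.288, 0.259, 0.328], [-0.388, 0.69, -0.611, 0.628], [-0.002, -0.664, -0.748, 0.893], [0.0, 0.0, 0.0, 1.0]] 498.48525876909486 -0.14259311066765537
```

View pics/scene.png

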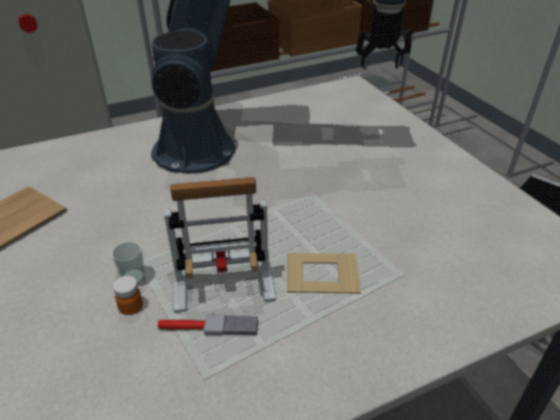

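View pics/side.png

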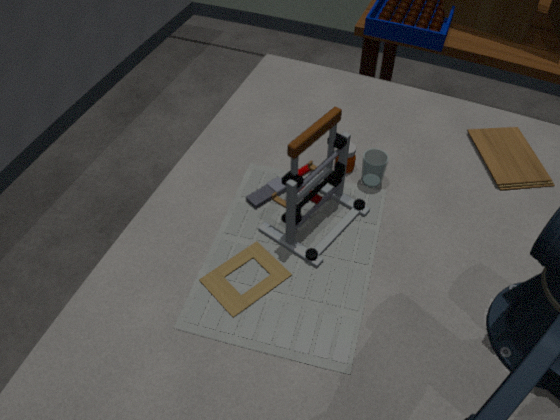

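The scene view shows the grip bar at about (172–256, 180–198), with the pawl's red tail at (221,261) on the camera's side. In the side view the bar runs from (290,143) to (341,113). I'll enlarge both.

```bash
python3 - <<'E'
from h import *
a=cv2.imread('pics/scene.png')[165:315,155:290]; b=cv2.imread('pics/side.png')[95:270,250:385]
a=cv2.resize(a[:110],None,fx=3,fy=3,interpolation=3) if 0 else cv2.resize(a,(135*29//10,150*29//10),interpolation=cv2.INTER_CUBIC)
b=cv2.resize(b,(135*29//10,175*29//10),interpolation=cv2.INTER_CUBIC)
c=np.zeros((b.shape[0],a.shape[1]+b.shape[1],3),np.uint8);c[:a.shape[0],:a.shape[1]]=a;c[:,a.shape[1]:]=b
print(c.shape);cv2.imwrite('pics/crop.png',c)
E
```

```text
(507, 782, 3)
```

View pics/crop.png

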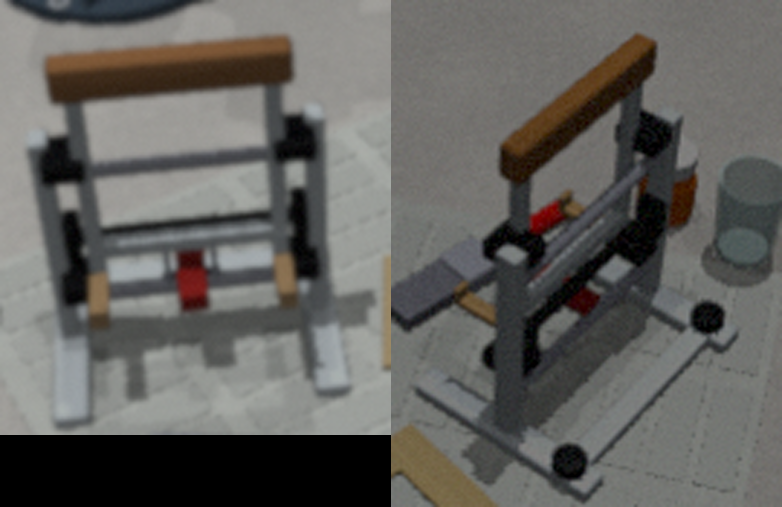

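```bash
cat > fit.py <<'E'
from h import *
import pickle
from scipy.optimize import least_squares
F=pickle.load(open('F.pkl','rb'))
s=135/391
S={(-1,-1,1):(47,58),(-1,1,1):(289,38),(1,-1,-1):(51,103),(1,1,-1):(291,82)}
D={(1,1,1):(502,146),(-1,1,1):(527,157),(-1,1,-1):(525,182),(1,1,-1):(503,174),(1,-1,1):(638,36),(-1,-1,1):(656,46),(-1,-1,-1):(654,75)}
h=np.array([.01,.08,.015])
us=np.array([(155+(x+.5)*s-.5,165+(y+.5)*s-.5) for x,y in S.values()]); ud=np.array([(250+(x-391+.5)*s-.5,95+(y+.5)*s-.5) for x,y in D.values()])
def pts(p,K):
    c,sn=np.cos(p[3]),np.sin(p[3]); return p[:3]+(np.array(list(K))*h)@np.array([[c,-sn,0],[sn,c,0],[0,0,1]]).T
def res(p): return np.r_[(proj(F['scene'],pts(p,S))-us).ravel(),(proj(F['side'],pts(p,D))-ud).ravel()]
r=least_squares(res,[.6,0,.25,-.4]); print(r.x,np.degrees(r.x[3]),np.round(r.fun.reshape(-1,2),1).tolist())
E
python3 fit.py
python3 - <<'E'
from h import *
from scipy.spatial.transform import Rotation as R
o=get_obs();q=o['tcp_rot'];print(np.round(R.from_quat([q[1],q[2],q[3],q[0]]).as_matrix(),3).tolist(),o['ee_pos'])
print(np.round(grab_frame('wrist')['T_tool_cam'],3).tolist())
E
```

```text
[ 0.55664329 -0.11060393  0.25920156 -0.27745836] -15.897193025706622 [[-1.5, -1.3], [-0.4, -2.4], [-0.7, 2.2], [0.7, 1.1], [-0.8, -0.3], [-1.0, 0.3], [-0.7, 3.5], [-1.3, 1.8], [-0.1, -2.1], [1.8, -1.8], [1.2, -0.2]]
[[-0.934, 0.358, -0.0], [0.358, 0.934, -0.001], [0.0, -0.001, -1.0]] [0.19659131 0.51333788 0.23082231]
[[-0.001, -0.961, -0.278, 0.071], [1.0, -0.001, 0.0, 0.0], [-0.0, -0.278, 0.961, -0.142], [0.0, 0.0, 0.0, 1.0]]
```

Request:
step_arm(motion=[{"delta_pos":[0,0,-0.015],"rotation":[0,0,0.1235],"grip":1},{"delta_pos":[0,0,-0.015],"rotation":[0,0,0.1235],"grip":1},{"delta_pos":[0,0,-0.015],"rotation":[0,0,0.1235],"grip":1},{"delta_pos":[0,0,-0.015],"rotation":[0,0,0.1235],"grip":1},{"delta_pos":[0,0,-0.015],"rotation":[0,0,0.1235],"grip":1},{"delta_pos":[0,0,-0.015],"rotation":[0,0,0.1235],"grip":1},{"delta_pos":[0,0,-0.015],"rotation":[0,0,0.1235],"grip":1},{"delta_pos":[0,0,-0.015],"rotation":[0,0,0.1235],"grip":1},{"delta_pos":[0,0,-0.015],"rotation":[0,0,0.1235],"grip":1},{"delta_pos":[0,0,-0.015],"rotation":[0,0,0.1235],"grip":1},{"delta_pos":[0,0,-0.015],"rotation":[0,0,0.1235],"grip":1},{"delta_pos":[0,0,-0.015],"rotation":[0,0,0.1235],"grip":1}])

```text
clock: 1.15
ee_pos: [0.1966, 0.5135, 0.4118]
tcp_rot: [0.0, 0.8, 0.6, -0.0]
ft_force: [0.1, 0.3, 0.3]
gripper_width: 0.0855
grasp_force: 0.0
```

Request:
step_arm(motion=[{"delta_pos":[-0.025,0.026,0],"rotation":[0,0,0],"grip":1},{"delta_pos":[-0.025,0.026,0],"rotation":[0,0,0],"grip":1},{"delta_pos":[-0.025,0.026,0],"rotation":[0,0,0],"grip":1},{"delta_pos":[-0.025,0.026,0],"rotation":[0,0,0],"grip":1},{"delta_pos":[-0.025,0.026,0],"rotation":[0,0,0],"grip":1},{"delta_pos":[-0.025,0.026,0],"rotation":[0,0,0],"grip":1},{"delta_pos":[-0.025,0.026,0],"rotation":[0,0,0],"grip":1},{"delta_pos":[-0.025,0.026,0],"rotation":[0,0,0],"grip":1},{"delta_pos":[-0.025,0.026,0],"rotation":[0,0,0],"grip":1},{"delta_pos":[-0.025,0.026,0],"rotation":[0,0,0],"grip":1},{"delta_pos":[-0.025,0.026,0],"rotation":[0,0,0],"grip":1},{"delta_pos":[-0.025,0.026,0],"rotation":[0,0,0],"grip":1}])

```text
clock: 2.15
ee_pos: [0.4152, 0.138, 0.4113]
tcp_rot: [-0.0, 0.798, 0.603, 0.0]
ft_force: [0.4, 0.7, 0.3]
gripper_width: 0.0852
grasp_force: 0.0
```

Request:
step_arm(motion=[{"delta_pos":[-0.025,0.0257,0],"rotation":[0,0,0],"grip":1},{"delta_pos":[-0.025,0.0257,0],"rotation":[0,0,0],"grip":1},{"delta_pos":[-0.025,0.0257,0],"rotation":[0,0,0],"grip":1},{"delta_pos":[-0.025,0.0257,0],"rotation":[0,0,0],"grip":1},{"delta_pos":[-0.025,0.0257,0],"rotation":[0,0,0],"grip":1},{"delta_pos":[-0.025,0.0257,0],"rotation":[0,0,0],"grip":1},{"delta_pos":[-0.025,0.0257,0],"rotation":[0,0,0],"grip":1},{"delta_pos":[-0.025,0.0257,0],"rotation":[0,0,0],"grip":1},{"delta_pos":[0,0,0],"rotation":[0,0,0],"grip":1},{"delta_pos":[0,0,0],"rotation":[0,0,0],"grip":1}])

```text
clock: 2.98
ee_pos: [0.5581, -0.1102, 0.4102]
tcp_rot: [-0.001, 0.799, 0.602, -0.001]
ft_force: [-0.3, 0.6, -0.1]
gripper_width: 0.0855
grasp_force: 0.0
```

```bash
python3 - <<'E'
from h import *
import pickle
o=get_obs(); f=grab_frame('wrist'); f['o']=o; pickle.dump(f,open('W.pkl','wb'))
print(o['clock'],o['ee_pos'],o['tcp_rot'],o['ft_force'])
cv2.imwrite('pics/w1.png',cv2.resize(f['pixels'][:,:,::-1],(800,600),interpolation=2))
E
```

```text
2.9833 [ 0.55807688 -0.11015523  0.41017881] [-7.84725921e-04  7.98624465e-01  6.01828921e-01 -5.45296876e-04] [-0.30608531  0.59263762 -0.06313799]
```

View pics/w1.png

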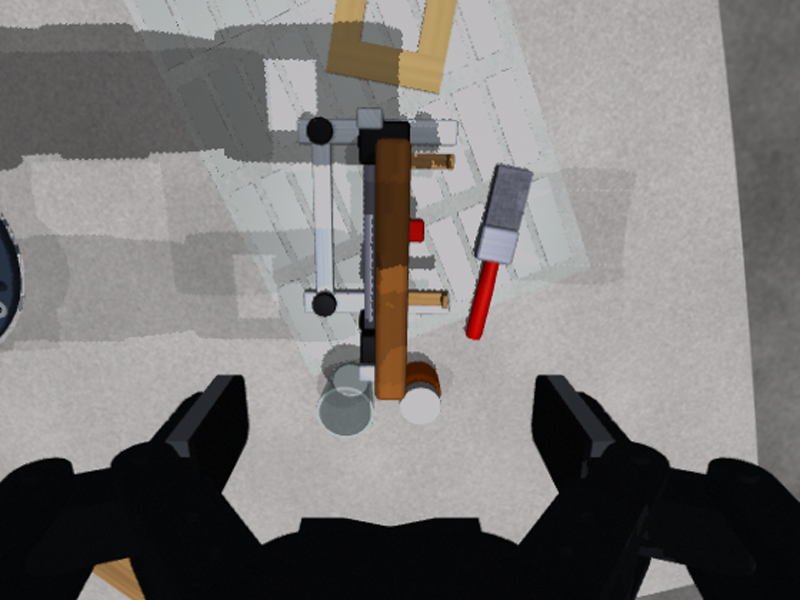

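The wrist view shows the bar's top face from (376–410,139) to (376–407,399), almost upright in the picture. The yaw is right and the red tail is on the right (+x) at (417,230). I'll refit with all three views.

```bash
cat >> fit.py <<'E'
from scipy.spatial.transform import Rotation as R
W=pickle.load(open('W.pkl','rb'));o=W['o'];q=o['tcp_rot'];T=np.eye(4);T[:3,:3]=R.from_quat([q[1],q[2],q[3],q[0]]).as_matrix();T[:3,3]=o['ee_pos'];T=T@W['T_tool_cam']
Dw={(-1,1,1):(376,139),(1,1,1):(410,139),(-1,-1,1):(376,399),(1,-1,1):(408,399)}
uw=np.array([((x+.5)*.7-.5,(y+.5)*.7-.5) for x,y in Dw.values()])
def res2(p):
    h[2]=p[4]; return np.r_[res(p),(proj(W,pts(p,Dw),T)-uw).ravel()]
r=least_squares(res2,list(r.x)+[.015]); print(r.x,np.degrees(r.x[3]),np.round(r.fun.reshape(-1,2),1).tolist())
h[2]=.015
r=least_squares(lambda p:(proj(W,pts(p,Dw),T)-uw).ravel(),r.x[:4]);print('wrist',r.x,np.round(r.fun,1))
for d in(np.cos(r.x[3]),np.sin(r.x[3]),0),(-np.sin(r.x[3]),np.cos(r.x[3]),0):print(np.dot(d,r.x[:3]-o['ee_pos']))
print(T[:3,:3],R.from_quat([q[1],q[2],q[3],q[0]]).as_matrix())
E
python3 fit.py
```

```text
[ 0.55664329 -0.11060393  0.25920156 -0.27745836] -15.897193025706622 [[-1.5, -1.3], [-0.4, -2.4], [-0.7, 2.2], [0.7, 1.1], [-0.8, -0.3], [-1.0, 0.3], [-0.7, 3.5], [-1.3, 1.8], [-0.1, -2.1], [1.8, -1.8], [1.2, -0.2]]
[ 0.55848939 -0.11049838  0.25971067 -0.28041253  0.01107724] -16.066454641113765 [[-0.9, 0.6], [0.1, -0.4], [-0.7, 0.8], [1.1, -0.2], [-1.8, 0.8], [-2.1, 1.4], [-1.6, 1.5], [-2.3, -0.2], [-1.0, -0.9], [0.8, -0.6], [0.6, -2.0], [-1.6, 0.6], [-0.2, 0.6], [-0.1, 0.4], [-0.8, 0.4]]
wrist [ 0.55917225 -0.11024152  0.25579525 -0.2822585 ] [-0.7  0.   0.7  0.1  0.4 -0.1 -0.4 -0. ]
0.0010760618483932178
0.00022221928877134246
[[ 0.96100947 -0.264897   -0.07931185]
 [-0.27650246 -0.92336612 -0.26634827]
 [-0.00267901  0.27789314 -0.96060826]] [[ 2.75603304e-01  9.61269745e-01 -1.81551636e-03]
 [ 9.61271457e-01 -2.75602667e-01  5.97051775e-04]
 [ 7.35666565e-05 -1.90975350e-03 -9.99998174e-01]]
```

Request:
step_arm(motion=[{"delta_pos":[0,0.001,0.02],"rotation":[0,0,0],"grip":1},{"delta_pos":[0,0,0.025],"rotation":[0,0,0],"grip":1},{"delta_pos":[0,0,0.025],"rotation":[0,0,0],"grip":1},{"delta_pos":[0,0,0.025],"rotation":[0,0,0],"grip":1},{"delta_pos":[0,0,0.025],"rotation":[0,0,0],"grip":1},{"delta_pos":[0,0,0.02],"rotation":[0,0,0],"grip":1},{"delta_pos":[0,0,0.015],"rotation":[0,0,0],"grip":1},{"delta_pos":[0,0,0.01],"rotation":[0,0,0],"grip":1},{"delta_pos":[0,0,0.006],"rotation":[0,0,0],"grip":1},{"delta_pos":[0,0,0],"rotation":[0,0,0],"grip":1},{"delta_pos":[0,0,0],"rotation":[0,0,0],"grip":1}])

```text
clock: 3.95
ee_pos: [0.559, -0.1089, 0.2411]
tcp_rot: [0.0, 0.798, 0.603, 0.0]
ft_force: [-0.4, -0.1, 0.3]
gripper_width: 0.0855
grasp_force: 0.0
```

Request:
step_arm(motion=[{"delta_pos":[0,0,0],"rotation":[0,0,0],"grip":0},{"delta_pos":[0,0,0],"rotation":[0,0,0],"grip":0},{"delta_pos":[0,0,0],"rotation":[0,0,0],"grip":0},{"delta_pos":[0,0,0],"rotation":[0,0,0],"grip":0},{"delta_pos":[0,0,0],"rotation":[0,0,0],"grip":0},{"delta_pos":[0,0,0],"rotation":[0,0,0],"grip":0},{"delta_pos":[0,0,0],"rotation":[0,0,0],"grip":0},{"delta_pos":[0,0,0],"rotation":[0,0,0],"grip":0},{"delta_pos":[0,0,0],"rotation":[0,0,0],"grip":0},{"delta_pos":[0,0,0],"rotation":[0,0,0],"grip":0},{"delta_pos":[0,0,0],"rotation":[0,0,0],"grip":0},{"delta_pos":[0,0,0],"rotation":[0,0,0],"grip":0}])

```text
clock: 4.95
ee_pos: [0.559, -0.1093, 0.2405]
tcp_rot: [0.0, 0.798, 0.603, 0.0]
ft_force: [3.7, -1.2, 2.0]
gripper_width: 0.0195
grasp_force: 60.2
```

Request:
step_arm(motion=[{"delta_pos":[0,0.0005,-0.002],"rotation":[0,0,0],"grip":0},{"delta_pos":[0,0,-0.004],"rotation":[0,0,0],"grip":0},{"delta_pos":[0,0,-0.004],"rotation":[0,0,0],"grip":0},{"delta_pos":[0,0,-0.004],"rotation":[0,0,0],"grip":0},{"delta_pos":[0,0,-0.004],"rotation":[0,0,0],"grip":0},{"delta_pos":[0,0,-0.004],"rotation":[0,0,0],"grip":0},{"delta_pos":[0,0,-0.004],"rotation":[0,0,0],"grip":0},{"delta_pos":[0,0,-0.004],"rotation":[0,0,0],"grip":0},{"delta_pos":[0,0,-0.004],"rotation":[0,0,0],"grip":0},{"delta_pos":[0,0,-0.004],"rotation":[0,0,0],"grip":0},{"delta_pos":[0,0,-0.004],"rotation":[0,0,0],"grip":0},{"delta_pos":[0,0,-0.004],"rotation":[0,0,0],"grip":0}])

```text
clock: 5.95
ee_pos: [0.559, -0.1092, 0.2844]
tcp_rot: [-0.001, 0.798, 0.603, -0.001]
ft_force: [6.5, -1.9, -14.4]
gripper_width: 0.0195
grasp_force: 59.2
```

Request:
step_arm(motion=[{"delta_pos":[0,0,-0.004],"rotation":[0,0,0],"grip":0},{"delta_pos":[0,0,-0.004],"rotation":[0,0,0],"grip":0},{"delta_pos":[0,0,-0.004],"rotation":[0,0,0],"grip":0},{"delta_pos":[0,0,-0.004],"rotation":[0,0,0],"grip":0},{"delta_pos":[0,0,-0.004],"rotation":[0,0,0],"grip":0},{"delta_pos":[0,0,-0.004],"rotation":[0,0,0],"grip":0},{"delta_pos":[0,0,-0.004],"rotation":[0,0,0],"grip":0},{"delta_pos":[0,0,-0.004],"rotation":[0,0,0],"grip":0},{"delta_pos":[0,0,-0.004],"rotation":[0,0,0],"grip":0},{"delta_pos":[0,0,-0.003],"rotation":[0,0,0],"grip":0},{"delta_pos":[0,0,0],"rotation":[0,0,0],"grip":0},{"delta_pos":[0,0,0],"rotation":[0,0,0],"grip":0}])

```text
clock: 6.95
ee_pos: [0.559, -0.1093, 0.3239]
tcp_rot: [-0.001, 0.798, 0.603, -0.001]
ft_force: [4.9, -1.4, -12.6]
gripper_width: 0.019
grasp_force: 60.4
```

```bash
python3 - <<'E'
from h import *
import pickle
o=get_obs(); f=grab_frame('scene');g=grab_frame('side'); pickle.dump((f,g),open('F2.pkl','wb'))
print(o['clock'],o['ee_pos'],o['ft_force'],o['gripper_width'])
a=cv2.resize(f['pixels'][140:310,155:290,::-1],(400,504),interpolation=2);b=cv2.resize(g['pixels'][95:265,250:385,::-1],(400,504),interpolation=2)
cv2.imwrite('pics/lift.png',np.hstack([a,b]))
E
```

```text
6.95 [ 0.55898587 -0.10925784  0.32392754] [  4.88001656  -1.35570273 -12.60762049] 0.019021715192222198
```

View pics/lift.png

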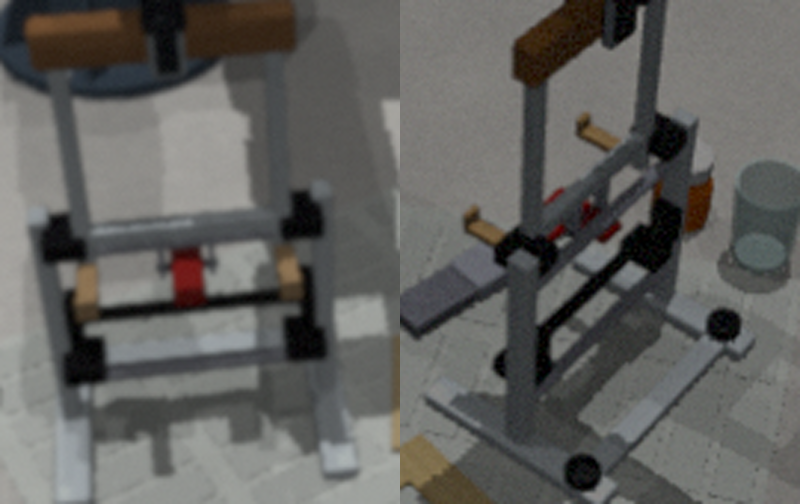

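The scene crop shows the bar lifted, with its bottom-front corners at about (33,69) and (295,50) of the crop. The pawl is above the black rung at (187,305). I'll check for slip and work out the carrier height numerically.

```bash
python3 - <<'E'
from h import *
import pickle
f=pickle.load(open('F2.pkl','rb'))[0]
from scipy.optimize import brentq
y=-.281;R=np.array([[np.cos(y),-np.sin(y)],[np.sin(y),np.cos(y)]])
def z(xy,uv): 
    P=lambda h:np.r_[xy,h]
    return brentq(lambda h:proj(f,P(h))[0,1]-uv[1],.1,.5)
C=np.array([.5588,-.1103])
for s,u0,u1 in((-1,(51,103),(33,69)),(1,(291,82),(295,50))):
    xy=C+R@np.array([.01,.08*s])
    a=z(xy,(0,165+u0[1]*.345)); b=z(xy,(0,140+u1[1]*.3373)); print(a,b,b-a)
E
```

```text
0.24998795858375666 0.33355870491104794 0.08357074632729128
0.24768943057780185 0.33058506546132627 0.08289563488352442
```

Request:
step_arm(motion=[{"delta_pos":[0,0,-0.003],"rotation":[0,0,0],"grip":0},{"delta_pos":[0,0,-0.003],"rotation":[0,0,0],"grip":0},{"delta_pos":[0,0,0],"rotation":[0,0,0],"grip":0},{"delta_pos":[0,0,0],"rotation":[0,0,0],"grip":0}])

```text
clock: 7.38
ee_pos: [0.559, -0.1093, 0.3303]
tcp_rot: [-0.001, 0.798, 0.603, -0.001]
ft_force: [4.3, -0.8, -13.0]
gripper_width: 0.0195
grasp_force: 60.3
```

Request:
step_arm(motion=[{"delta_pos":[0,0,0.002],"rotation":[0,0,0],"grip":0},{"delta_pos":[0,0,0.003],"rotation":[0,0,0],"grip":0},{"delta_pos":[0,0,0.003],"rotation":[0,0,0],"grip":0},{"delta_pos":[0,0,0.003],"rotation":[0,0,0],"grip":0},{"delta_pos":[0,0,0.003],"rotation":[0,0,0],"grip":0},{"delta_pos":[0,0,0.003],"rotation":[0,0,0],"grip":0},{"delta_pos":[0,0,0.003],"rotation":[0,0,0],"grip":0},{"delta_pos":[0,0,0.002],"rotation":[0,0,0],"grip":0},{"delta_pos":[0,0,0.001],"rotation":[0,0,0],"grip":0},{"delta_pos":[0,0,0.001],"rotation":[0,0,0],"grip":0}])

```text
clock: 8.22
ee_pos: [0.5591, -0.1093, 0.3084]
tcp_rot: [0.0, 0.798, 0.603, 0.0]
ft_force: [-2.9, -0.4, 5.9]
gripper_width: 0.0196
grasp_force: 62.7
```

Request:
step_arm(motion=[{"delta_pos":[0,0,0.001],"rotation":[0,0,0],"grip":0},{"delta_pos":[0,0,0.001],"rotation":[0,0,0],"grip":0}])

```text
clock: 8.38
ee_pos: [0.5591, -0.1093, 0.3064]
tcp_rot: [0.0, 0.798, 0.603, 0.0]
ft_force: [-3.1, 1.2, 5.4]
gripper_width: 0.0192
grasp_force: 62.7
```

Request:
step_arm(motion=[{"delta_pos":[0,0,0.001],"rotation":[0,0,0],"grip":0},{"delta_pos":[0,0,0.001],"rotation":[0,0,0],"grip":0},{"delta_pos":[0,0,0.001],"rotation":[0,0,0],"grip":0}])

```text
clock: 8.63
ee_pos: [0.5591, -0.1093, 0.3035]
tcp_rot: [0.0, 0.798, 0.603, 0.0]
ft_force: [-2.7, -0.0, 4.6]
gripper_width: 0.019
grasp_force: 62.7
```

Request:
step_arm(motion=[{"delta_pos":[0,0,0.0008],"rotation":[0,0,0],"grip":0},{"delta_pos":[0,0,0.0008],"rotation":[0,0,0],"grip":0}])

```text
clock: 8.8
ee_pos: [0.5591, -0.1092, 0.3018]
tcp_rot: [0.0, 0.798, 0.603, 0.0]
ft_force: [-2.8, -0.3, 5.5]
gripper_width: 0.0196
grasp_force: 62.7
```

Request:
step_arm(motion=[{"delta_pos":[0,0,0.0008],"rotation":[0,0,0],"grip":0},{"delta_pos":[0,0,0.0008],"rotation":[0,0,0],"grip":0}])

```text
clock: 8.97
ee_pos: [0.5591, -0.1093, 0.3002]
tcp_rot: [0.0, 0.798, 0.603, 0.0]
ft_force: [-2.3, 0.2, 4.3]
gripper_width: 0.0195
grasp_force: 62.7
```

Request:
step_arm(motion=[{"delta_pos":[0,0,0.0008],"rotation":[0,0,0],"grip":0},{"delta_pos":[0,0,0.0008],"rotation":[0,0,0],"grip":0}])

```text
clock: 9.13
ee_pos: [0.5591, -0.1093, 0.2986]
tcp_rot: [0.0, 0.798, 0.603, 0.0]
ft_force: [-3.9, -0.6, 4.2]
gripper_width: 0.0191
grasp_force: 62.7
```

Request:
step_arm(motion=[{"delta_pos":[0,0,0.0008],"rotation":[0,0,0],"grip":0},{"delta_pos":[0,0,0.0008],"rotation":[0,0,0],"grip":0}])

```text
clock: 9.3
ee_pos: [0.5591, -0.1092, 0.297]
tcp_rot: [0.0, 0.798, 0.603, 0.0]
ft_force: [-2.6, 1.4, 4.8]
gripper_width: 0.0191
grasp_force: 62.7
```

Request:
step_arm(motion=[{"delta_pos":[0,0,0.0008],"rotation":[0,0,0],"grip":0},{"delta_pos":[0,0,0.0008],"rotation":[0,0,0],"grip":0}])

```text
clock: 9.47
ee_pos: [0.5591, -0.1093, 0.2954]
tcp_rot: [0.0, 0.798, 0.603, 0.0]
ft_force: [-3.8, 0.7, 5.7]
gripper_width: 0.0194
grasp_force: 62.7
```

Request:
step_arm(motion=[{"delta_pos":[0,0,0.0008],"rotation":[0,0,0],"grip":0},{"delta_pos":[0,0,0.0008],"rotation":[0,0,0],"grip":0}])

```text
clock: 9.63
ee_pos: [0.5591, -0.1093, 0.2938]
tcp_rot: [0.0, 0.798, 0.603, 0.0]
ft_force: [-2.9, -0.0, 5.2]
gripper_width: 0.0193
grasp_force: 62.7
```

Request:
step_arm(motion=[{"delta_pos":[0,0,0.0008],"rotation":[0,0,0],"grip":0},{"delta_pos":[0,0,0.0008],"rotation":[0,0,0],"grip":0}])

```text
clock: 9.8
ee_pos: [0.5591, -0.1093, 0.2922]
tcp_rot: [0.0, 0.798, 0.603, 0.0]
ft_force: [-3.6, 0.4, 5.3]
gripper_width: 0.0192
grasp_force: 62.7
```

Request:
step_arm(motion=[{"delta_pos":[0,0,0.0008],"rotation":[0,0,0],"grip":0},{"delta_pos":[0,0,0.0008],"rotation":[0,0,0],"grip":0}])

```text
clock: 9.97
ee_pos: [0.5591, -0.1093, 0.2906]
tcp_rot: [0.0, 0.798, 0.603, 0.0]
ft_force: [-3.6, -0.1, 4.6]
gripper_width: 0.0193
grasp_force: 62.7
```

Request:
step_arm(motion=[{"delta_pos":[0,0,0.0008],"rotation":[0,0,0],"grip":0},{"delta_pos":[0,0,0.0008],"rotation":[0,0,0],"grip":0}])

```text
clock: 10.13
ee_pos: [0.5591, -0.1093, 0.289]
tcp_rot: [0.0, 0.798, 0.603, 0.0]
ft_force: [-2.7, -0.4, 5.6]
gripper_width: 0.0195
grasp_force: 62.7
```

Request:
step_arm(motion=[{"delta_pos":[0,0,0.0008],"rotation":[0,0,0],"grip":0},{"delta_pos":[0,0,0.0008],"rotation":[0,0,0],"grip":0}])

```text
clock: 10.3
ee_pos: [0.5591, -0.1093, 0.2874]
tcp_rot: [0.0, 0.798, 0.603, 0.0]
ft_force: [-3.2, -0.7, 4.1]
gripper_width: 0.0196
grasp_force: 62.7
```

Request:
step_arm(motion=[{"delta_pos":[0,0,0.0008],"rotation":[0,0,0],"grip":0},{"delta_pos":[0,0,0.0008],"rotation":[0,0,0],"grip":0}])

```text
clock: 10.47
ee_pos: [0.5591, -0.1093, 0.2858]
tcp_rot: [0.0, 0.798, 0.603, 0.0]
ft_force: [-3.4, 0.1, 6.2]
gripper_width: 0.0194
grasp_force: 62.7
```

Request:
step_arm(motion=[{"delta_pos":[0,0,0.0006],"rotation":[0,0,0],"grip":0},{"delta_pos":[0,0,0.0006],"rotation":[0,0,0],"grip":0}])

```text
clock: 10.63
ee_pos: [0.5591, -0.1093, 0.2846]
tcp_rot: [0.0, 0.798, 0.603, 0.0]
ft_force: [-3.2, -0.2, 5.7]
gripper_width: 0.0192
grasp_force: 62.7
```

Request:
step_arm(motion=[{"delta_pos":[0,0,0.0008],"rotation":[0,0,0],"grip":0},{"delta_pos":[0,0,0.0008],"rotation":[0,0,0],"grip":0}])

```text
clock: 10.8
ee_pos: [0.5591, -0.1093, 0.283]
tcp_rot: [0.0, 0.798, 0.603, 0.0]
ft_force: [-2.9, -0.2, 6.0]
gripper_width: 0.0192
grasp_force: 62.7
```

Request:
step_arm(motion=[{"delta_pos":[0,0,0.0006],"rotation":[0,0,0],"grip":0},{"delta_pos":[0,0,0.0006],"rotation":[0,0,0],"grip":0}])

```text
clock: 10.97
ee_pos: [0.5591, -0.1093, 0.2819]
tcp_rot: [0.0, 0.798, 0.603, 0.0]
ft_force: [-3.6, 0.6, 8.4]
gripper_width: 0.0195
grasp_force: 62.9
```

Request:
step_arm(motion=[{"delta_pos":[0,0,0.0005],"rotation":[0,0,0],"grip":0},{"delta_pos":[0,0,0],"rotation":[0,0,0],"grip":0}])

```text
clock: 11.13
ee_pos: [0.5591, -0.1093, 0.2816]
tcp_rot: [0.0, 0.798, 0.603, 0.0]
ft_force: [-4.2, 0.9, 7.8]
gripper_width: 0.0192
grasp_force: 63.1
```

Request:
step_arm(motion=[{"delta_pos":[0,0,0.0005],"rotation":[0,0,0],"grip":0},{"delta_pos":[0,0,0],"rotation":[0,0,0],"grip":0}])

```text
clock: 11.3
ee_pos: [0.5591, -0.1093, 0.2814]
tcp_rot: [0.0, 0.798, 0.603, 0.0]
ft_force: [-4.4, 1.1, 10.2]
gripper_width: 0.0195
grasp_force: 63.3
```

Request:
step_arm(motion=[{"delta_pos":[0,0,0.0006],"rotation":[0,0,0],"grip":0},{"delta_pos":[0,0,0],"rotation":[0,0,0],"grip":0},{"delta_pos":[0,0,0],"rotation":[0,0,0],"grip":0}])

```text
clock: 11.55
ee_pos: [0.5591, -0.1093, 0.281]
tcp_rot: [0.001, 0.798, 0.603, 0.0]
ft_force: [-4.5, 0.8, 10.8]
gripper_width: 0.0193
grasp_force: 63.6
```

Request:
step_arm(motion=[{"delta_pos":[0,0,0.0006],"rotation":[0,0,0],"grip":0},{"delta_pos":[0,0,0],"rotation":[0,0,0],"grip":0},{"delta_pos":[0,0,0],"rotation":[0,0,0],"grip":0}])

```text
clock: 11.8
ee_pos: [0.5592, -0.1093, 0.2807]
tcp_rot: [0.001, 0.798, 0.603, 0.0]
ft_force: [-7.1, 0.5, 13.5]
gripper_width: 0.0194
grasp_force: 63.9
```

Request:
step_arm(motion=[{"delta_pos":[0,0,0],"rotation":[0,0,0],"grip":1},{"delta_pos":[0,0,0],"rotation":[0,0,0],"grip":1},{"delta_pos":[0,0,0],"rotation":[0,0,0],"grip":1},{"delta_pos":[0,0,0],"rotation":[0,0,0],"grip":1},{"delta_pos":[0,0,0],"rotation":[0,0,0],"grip":1},{"delta_pos":[0,0,0],"rotation":[0,0,0],"grip":1},{"delta_pos":[0,0,0],"rotation":[0,0,0],"grip":1},{"delta_pos":[0,0,0],"rotation":[0,0,0],"grip":1},{"delta_pos":[0,0,0],"rotation":[0,0,0],"grip":1},{"delta_pos":[0,0,0],"rotation":[0,0,0],"grip":1}])

```text
clock: 12.63
ee_pos: [0.5593, -0.1093, 0.2785]
tcp_rot: [0.0, 0.798, 0.603, -0.0]
ft_force: [0.1, 0.2, -0.1]
gripper_width: 0.0852
grasp_force: 0.0
```

Request:
step_arm(motion=[{"delta_pos":[0,0,-0.005],"rotation":[0,0,0],"grip":1},{"delta_pos":[0,0,-0.01],"rotation":[0,0,0],"grip":1},{"delta_pos":[0,0,-0.015],"rotation":[0,0,0],"grip":1},{"delta_pos":[0,0,-0.015],"rotation":[0,0,0],"grip":1},{"delta_pos":[0,0,-0.01],"rotation":[0,0,0],"grip":1},{"delta_pos":[0,0,-0.005],"rotation":[0,0,0],"grip":1},{"delta_pos":[0,0,0],"rotation":[0,0,0],"grip":0},{"delta_pos":[0,0,0],"rotation":[0,0,0],"grip":0},{"delta_pos":[0,0,0],"rotation":[0,0,0],"grip":0},{"delta_pos":[0,0,0],"rotation":[0,0,0],"grip":0},{"delta_pos":[0,0,0],"rotation":[0,0,0],"grip":0},{"delta_pos":[0,0,0],"rotation":[0,0,0],"grip":0}])

```text
clock: 13.63
ee_pos: [0.5592, -0.1093, 0.3381]
tcp_rot: [-0.0, 0.798, 0.603, -0.0]
ft_force: [0.7, -0.1, -0.4]
gripper_width: 0.0122
grasp_force: 0.0
```

Request:
step_arm(motion=[{"delta_pos":[0,0,0],"rotation":[0,0,0],"grip":0},{"delta_pos":[0,0,0],"rotation":[0,0,0],"grip":0},{"delta_pos":[0,0,0],"rotation":[0,0,0],"grip":0},{"delta_pos":[0,0,0],"rotation":[0,0,0],"grip":0},{"delta_pos":[0,0,0],"rotation":[0,0,0],"grip":0},{"delta_pos":[0,0,0],"rotation":[0,0,0],"grip":0}])

```text
clock: 14.13
ee_pos: [0.5593, -0.1093, 0.3385]
tcp_rot: [0.0, 0.798, 0.603, 0.0]
ft_force: [-0.5, 0.0, 0.8]
gripper_width: -0.0
grasp_force: 0.0
```

```bash
python3 - <<'E'
from h import *
o=get_obs(); f=grab_frame('scene');g=grab_frame('side')
print(o['clock'],o['ee_pos'],o['ft_force'],o['gripper_width'])
a=cv2.resize(f['pixels'][140:310,155:290,::-1],(400,504),interpolation=2);b=cv2.resize(g['pixels'][95:265,250:385,::-1],(400,504),interpolation=2)
cv2.imwrite('pics/seat.png',np.hstack([a,b]))
E
```

```text
14.1333 [ 0.55929764 -0.10929445  0.33849343] [-0.48522033  0.04374373  0.84024175] -2.7786097895218873e-05
```

View pics/seat.png

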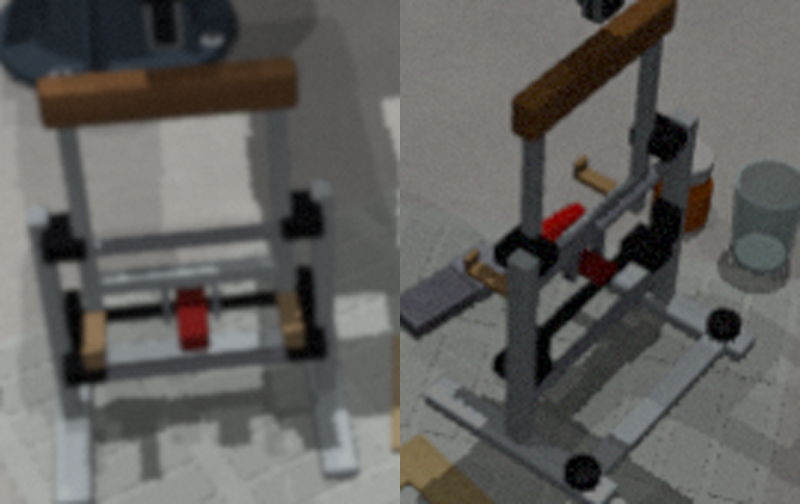

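The bar is free. In the side view the nose (600,265) is sitting on the black rung, in front of the rung's run (540–640, 250–340). Now I'll press the top of the bar with shut fingers to make sure of the load.

Request:
step_arm(motion=[{"delta_pos":[0,0,0.006],"rotation":[0,0,0],"grip":0},{"delta_pos":[0,0,0.006],"rotation":[0,0,0],"grip":0},{"delta_pos":[0,0,0.003],"rotation":[0,0,0],"grip":0},{"delta_pos":[0,0,0.001],"rotation":[0,0,0],"grip":0},{"delta_pos":[0,0,0],"rotation":[0,0,0],"grip":0}])

```text
clock: 14.65
ee_pos: [0.5591, -0.1092, 0.322]
tcp_rot: [-0.0, 0.798, 0.603, -0.0]
ft_force: [-0.6, -0.1, -0.9]
gripper_width: -0.0002
grasp_force: 0.0
```

Request:
step_arm(motion=[{"delta_pos":[0,0,0.0007],"rotation":[0,0,0],"grip":0},{"delta_pos":[0,0,0.0007],"rotation":[0,0,0],"grip":0}])

```text
clock: 14.82
ee_pos: [0.5594, -0.1093, 0.3213]
tcp_rot: [0.0, 0.798, 0.603, 0.0]
ft_force: [0.2, -0.3, 0.9]
gripper_width: 0.0004
grasp_force: 0.0
```

Request:
step_arm(motion=[{"delta_pos":[0,0,0.0006],"rotation":[0,0,0],"grip":0},{"delta_pos":[0,0,0.0006],"rotation":[0,0,0],"grip":0}])

```text
clock: 14.98
ee_pos: [0.5593, -0.1093, 0.32]
tcp_rot: [0.0, 0.798, 0.603, 0.0]
ft_force: [-0.6, 0.7, 0.2]
gripper_width: 0.0003
grasp_force: 0.0
```

Request:
step_arm(motion=[{"delta_pos":[0,0,0.0006],"rotation":[0,0,0],"grip":0},{"delta_pos":[0,0,0.0006],"rotation":[0,0,0],"grip":0}])

```text
clock: 15.15
ee_pos: [0.5593, -0.1093, 0.3187]
tcp_rot: [0.0, 0.798, 0.603, 0.0]
ft_force: [-0.9, -0.3, 0.2]
gripper_width: -0.0001
grasp_force: 0.0
```

Request:
step_arm(motion=[{"delta_pos":[0,0,0.0006],"rotation":[0,0,0],"grip":0},{"delta_pos":[0,0,0.0006],"rotation":[0,0,0],"grip":0}])

```text
clock: 15.32
ee_pos: [0.5593, -0.1093, 0.3175]
tcp_rot: [0.0, 0.798, 0.603, 0.0]
ft_force: [-0.8, -0.0, -0.4]
gripper_width: -0.0002
grasp_force: 0.0
```

Request:
step_arm(motion=[{"delta_pos":[0,0,0.0006],"rotation":[0,0,0],"grip":0},{"delta_pos":[0,0,0.0006],"rotation":[0,0,0],"grip":0}])

```text
clock: 15.48
ee_pos: [0.5593, -0.1093, 0.317]
tcp_rot: [0.0, 0.798, 0.603, 0.0]
ft_force: [-3.5, 0.8, 11.1]
gripper_width: 0.0002
grasp_force: 5.1
```

Request:
step_arm(motion=[{"delta_pos":[0,0,0.0002],"rotation":[0,0,0],"grip":0},{"delta_pos":[0,0,0],"rotation":[0,0,0],"grip":0}])

```text
clock: 15.65
ee_pos: [0.5593, -0.1093, 0.3171]
tcp_rot: [0.0, 0.798, 0.603, 0.0]
ft_force: [-2.8, 1.6, 7.1]
gripper_width: 0.0003
grasp_force: 3.7
```

Request:
step_arm(motion=[{"delta_pos":[0,0,0.0004],"rotation":[0,0,0],"grip":0},{"delta_pos":[0,0,0],"rotation":[0,0,0],"grip":0}])

```text
clock: 15.82
ee_pos: [0.5593, -0.1093, 0.317]
tcp_rot: [0.001, 0.798, 0.603, 0.0]
ft_force: [-3.7, 0.5, 10.0]
gripper_width: 0.0002
grasp_force: 5.0
```

Request:
step_arm(motion=[{"delta_pos":[0,0,0.0005],"rotation":[0,0,0],"grip":0},{"delta_pos":[0,0,0],"rotation":[0,0,0],"grip":0}])

```text
clock: 15.98
ee_pos: [0.5594, -0.1093, 0.3168]
tcp_rot: [0.001, 0.798, 0.603, 0.0]
ft_force: [-3.6, 0.8, 13.0]
gripper_width: -0.0001
grasp_force: 6.0
```

Request:
step_arm(motion=[{"delta_pos":[0,0,0.0003],"rotation":[0,0,0],"grip":0},{"delta_pos":[0,0,0],"rotation":[0,0,0],"grip":0}])

```text
clock: 16.15
ee_pos: [0.5594, -0.1093, 0.3167]
tcp_rot: [0.001, 0.798, 0.603, 0.001]
ft_force: [-4.8, 1.7, 13.0]
gripper_width: -0.0002
grasp_force: 6.7
```

Request:
step_arm(motion=[{"delta_pos":[0,0,-0.001],"rotation":[0,0,0],"grip":0},{"delta_pos":[0,0,-0.003],"rotation":[0,0,0],"grip":0},{"delta_pos":[0,0,-0.01],"rotation":[0,0,0],"grip":0},{"delta_pos":[0,0,-0.02],"rotation":[0,0,0],"grip":0},{"delta_pos":[0,0,-0.02],"rotation":[0,0,0],"grip":0},{"delta_pos":[0,0,-0.02],"rotation":[0,0,0],"grip":0},{"delta_pos":[0,0,-0.01],"rotation":[0,0,0],"grip":0},{"delta_pos":[0,0,0],"rotation":[0,0,0],"grip":0},{"delta_pos":[0,0,0],"rotation":[0,0,0],"grip":0}])

```text
clock: 16.9
ee_pos: [0.5593, -0.1093, 0.3986]
tcp_rot: [-0.0, 0.798, 0.603, -0.0]
ft_force: [-0.2, 0.8, -0.6]
gripper_width: -0.0003
grasp_force: 0.0
```

```bash
python3 - <<'E'
from h import *
o=get_obs(); f=grab_frame('scene');g=grab_frame('side')
print(o['clock'],o['ee_pos'],o['ft_force'])
a=cv2.resize(f['pixels'][140:340,90:290,::-1],(400,400),interpolation=2);b=cv2.resize(g['pixels'][120:230,270:380,::-1],(400,400),interpolation=2)
cv2.imwrite('pics/end.png',np.hstack([a,b]))
E
```

```text
16.9 [ 0.55925337 -0.10928007  0.39857263] [-0.15504126  0.84215616 -0.56254756]
```

View pics/end.png

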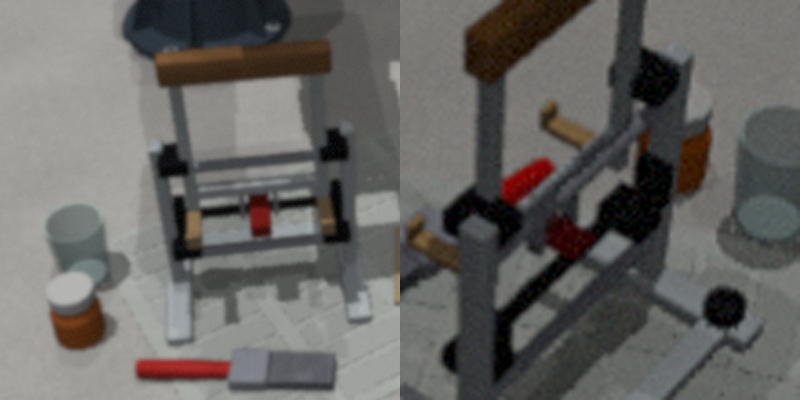

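The nose rests on the black rung in the side crop, at about (570,240). The jar, glass and brush are undisturbed and the gripper is clear of everything, so I'm handing in.

```bash
python3 -c "
from h import *
print(finish_job())"
```

```text
the job is handed in; nothing more can be done
None
```

I raised the carrier by one rung, let go and handed the job in at about 17 s: the pawl sits on the black middle rung with about 8 N on the nose (estimated from the 13 N wrist reading less about 5 N of sliding drag), and the jar, glass and brush look undisturbed.

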